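# Fit the shift lever to a spare gearbox by feeling for the rail's groove

## Robot

A 6-joint arm with a two-finger parallel gripper is mounted at the origin on the work surface. World frame = base frame: x ahead of the robot, y to its left, z up, the work surface at z = 0. Lengths are in m, angles in rad, forces in N, time in s.
With the tool pointing down it reaches from about 0.35 to 0.775 m from the base axis. Payload 5.5 kg.
Tool frame: the origin (TCP) lies between the finger pads; the fingertips stand 17 mm ahead of it and the grasp point (between the pads) lies 2 mm behind it (env.finger_overhang is the distance from the TCP to the fingertips, in m); z points along the fingers, y is the direction in which the jaws open and shut (so a half turn about z gives the same grasp; the last joint's range is limited). The gripper opens to 85 mm and grips with 20 to 120 N. Pads are 22 mm wide; open, the fingers measure 114 mm over their backs; the gripper's body (76 mm by 85 mm) begins 54 mm behind the grasp point. The pads swing forward as they close: fully open they stand 13 mm farther back than shut.
Start: joints at [1.034, 0.313, 0.046, 1.304, 0, 1.431], TCP at [0.222, 0.53, 0.248] pointing down, gripper open.
Joint ranges: [-2.76, 2.76], [-0.86, 1.69], [-1.03, 1.26], [-2.2, 2.34], [-1.47, 1.5], [-3.14, 3.14]. Speed limits (rad/s): [2.57, 2.57, 3.14, 3.14, 3.14, 3.14].

## Interface

Orientations are given as a unit quaternion [w, x, y, z].
In Python, from workcell import env gives the robot as it stands. The module is installed in compiled form; this text tells all that it offers.
- The arm moves only by the tool arm_command, never from a script. Its argument "moves" is a list of rows, each a list of 5 numbers: the closure, from 0 (fully open) to 1 (shut), then the shift along the tool's x, y, z in mm, then the turn about the tool's z in rad. In form: [[fingers, dx, dy, dz, turn], ...]. A call has 1 to 12 rows; each row is the pose to reach, as a shift and turn from the pose commanded when the call began, along the tool's axes at that moment; what a row does not reach only later rows make up. A row lasts 1/10 s, in which the tool goes at most 50 mm and 8.59 degrees, less where a joint would pass 70% of its speed; a pose out of reach is approached as far as the arm can. A call with a gripper value outside its range is refused whole. The fingers move at their own pace and stop on an object; "squeeze" is the grip in N (left out, the last holds). Time passes only in rows, so rows that repeat a pose let the fingers close. It gives the time, the measured TCP pose, the force and the opening at its end, in the units of the state.
- env.get_state(): the state, without advancing time (a new reading comes with each control period).
- env.read_camera(name): name is "scene" or "side" or "wrist"; returns (picture, depth): 400x640x3 uint8, blue, green, red; 400x640 float32, m along the optical axis (not along the pixel's ray), 0 where there is no reading.
- env.get_calibration(name): a dict with "fx", "fy", "cx", "cy" (pixels), "pose" (4x4, takes a point from camera to world coordinates). Camera axes: x right, y down, z forward; pixel columns grow to the right and rows downward; lengths in m; the calibration is good to about 2 mm. A picture is of the moment at which its call begins: read the wrist's pose just before it. get_calibration takes no time and is no camera call; for the wrist camera it gives the pose at the moment of the call.
- env.hand_in(): hands the job in, once; it reports no verdict.
The state is a dict: "clock": time; "joint_pos": joint angles; "qvel": joint speeds; "tau": joint torques, N m; "tcp_pos": TCP position; "orientation": TCP orientation; "wrist_force": force on the tool from outside, world axes, zero at the start; "ft_torque": the same for the moment, N m; "finger_gap": finger opening in m.
Only numpy, scipy, OpenCV 4.12 (cv2) and the standard library are available. Lean on these libraries where they do the work, as an engineer would, in place of code of your own. Each camera call takes 0.05 s, during which the arm holds its last target. There are 200 camera calls.

## Task

Fit the shift lever to the spare gearbox: take the lever out of the wooden rack, put its foot down through the round end of the keyhole slot in the plate on top until it rests on the rail hidden inside, then slide it along the slot, pressing only lightly, until the foot drops into the groove of the rail. Stop there, without forcing it or pushing the rail along, and leave the lever standing on its own, upright, with its collar flat down on the plate. Leave the other pieces in the rack and on the bench where they are.

Things in the scene. Friction and masses are not known exactly. Their poses are not given: they have to be found in the camera images.
- gearbox: Spare gearbox, painted grey, fixed: casing 170 (x) x 280 (y) x 92 mm high, shaft stubs 52 mm out at both y ends. Origin: centre of its underside on the bench; z up, y lengthwise. On its roof a bare steel gate plate 70 x 145 x 8 mm, top face 100 mm above the origin, with a keyhole slot along y (screw heads 4 mm high). Plug and breather 40 mm or more away rise up to 16 mm above the roof.
- keyhole (a point): Centre of the round end (28 mm wide) of the keyhole slot, at the plate's top face. The straight part, 14 mm wide, runs from here towards the gearbox's +y. Hidden below the whole slot lies the flat top of the steel shift rail, 28 mm under the plate's top face; 20 mm of free height between plate and rail. The rail is 24 mm wide in x.
- slot_end (a point): Middle of the far end of the slot, 95 mm from the keyhole point, at the plate's top face. One groove, 22 mm wide in y and 13 mm deep, runs across the hidden rail; its place is not known: its middle lies anywhere from 30 to 78 mm from the keyhole point towards this one.
- shift_rail (a joint): How far the rail has been pushed along since the start, m, positive towards the gearbox's +y; 0 at the start. It does not tell where the groove is. The rail keeps its place by friction and slides at a push of about 12 N along y: dragging the foot with some 17 N or more on it, or pushing on the side of the groove, can shift it. Keep it within 5 mm.
- lever_knob (a point): Centre of the lever's knob, where to grasp: a black upright cylinder 26 mm across, 34 mm high, top of the lever. The lever is round, 100 mm tall, 0.13 to 0.25 kg; above the bottom of its foot: foot 18 mm across to 10 mm (3 mm bevel), neck 9 mm across, collar 34 mm across at 38 to 44, stem 12 mm across, knob 66 to 100. It starts upright in one of the rack's holes, this point 97 mm above the bench.
- lever_collar (a point): Centre of the underside of the lever's collar, 45 mm below the knob centre; z up along the lever. With the foot on the rail the collar is 10 mm above the gate plate; with the foot in the groove it lies flat on the plate.
- lever_foot (a point): Centre of the bottom of the lever's foot, 83 mm below the knob centre; z up along the lever. The foot passes the round end of the slot but not the straight part; the neck passes both.
- rack: Wooden rack, a block 176 (x) x 76 (y) x 52 mm high, fixed. Origin: centre of its underside. Three holes 25 mm across and 42 mm deep in a row along its x axis, at x = -60, 0 and +60 mm.
- drift_mid (a point): Plain steel drift hanging in another hole of the rack: a disc collar 30 mm across with a bare 16 mm stub above it, top 38 mm above the collar's underside. This point: centre of the collar's underside. Leave it.
- plug_mid (a point): Dark steel hexagon-headed plug hanging in another hole of the rack: head 24 mm across, top 22 mm above the underside of its flange. This point: centre of the flange's underside. Leave it.
- bearing_mid (a point): Ball bearing, 84 mm across and 18 mm high, lying flat on the bench. This point: its centre. Leave it.
- gear_mid (a point): Steel gear wheel with a hub, 90 mm across and 30 mm high, lying flat on the bench. This point: its centre. Leave it.
There are look-alikes about, which are no part of the job. What is shaped like the part that bears lever_knob but yellow is not meant.

How it is judged:
On the way, in this order (a step that is already met when the one before it is completed fails the run):
1. the lever's foot is down through the round end of the slot, under the gate plate (x of lever_foot in the frame of gearbox between -0.012 and 0.012 m and y of lever_foot in the frame of gearbox between -0.06 and 0.056 m and z of lever_foot in the frame of gearbox between 0.066 and 0.083 m and y of lever_foot in the frame of gearbox below -0.036 m), for 0.1 s.
2. the foot slides on the rail along the straight slot (x of lever_foot in the frame of gearbox between -0.012 and 0.012 m and y of lever_foot in the frame of gearbox between -0.034 and 0.056 m and z of lever_foot in the frame of gearbox between 0.066 and 0.079 m and contact force between lever and shift_rail above 0.3 N), for 0.04 s.
At the end, for the whole second after the job is handed in: the lever stands released and at rest in the straight slot, upright within 0.08 rad, its foot in the rail's groove and its collar down on the gate plate (foot 35.5 mm or more below the plate's top face, 38 mm when fully down) (x of lever_foot in the frame of gearbox between -0.012 and 0.012 m and y of lever_foot in the frame of gearbox between -0.03 and 0.056 m and z of lever_foot in the frame of gearbox between 0.055 and 0.0645 m and angle between lever_foot's own z axis and vertical below 0.08 rad and linear speed of lever below 0.02 m/s and contact force between the fingers and lever below 0.05 N); the robot touches nothing.
It fails at once if the shift rail is pushed along by more than 6 mm (value of joint shift_rail above 0.006 m or value of joint shift_rail below -0.006 m).
It fails at once if the lever is pressed on the rail with more than 40 N (contact force between lever and shift_rail above 40 N).
It fails at once if another piece in the rack or on the bench is moved by more than 30 mm (distance of any of drift_mid, plug_mid, bearing_mid, gear_mid from where it was at the start of the episode above 0.03 m).
It also fails if it takes over 72 s, if anything falls off the work surface, if the arm or the gripper's body presses on something with over 40 N, if the wrist force passes 120 N, or if a joint passes its speed limit or range.

## Working session

There is one attempt and no reset: what is moved stays moved. The work goes in short steps, Python scripts to look and compute and a tool call to move; the robot and the scene stay as the last step left them, time stands still between calls to the robot, and variables do not carry over. Pictures are saved under pics/ and viewed, about 8 in all and at most 12, crops included, and the job is handed in when it is done.

Besides the shell and the picture viewer there is one more tool, called after "Call:" as a command line: name --pt "numbers of a row" for each row, then --argument value for the rest. arm_command: Moves the arm, as the interface text tells. Its arguments: {"type":"object","properties":{"moves":{"type":"array","items":{"type":"array","items":{"type":"number"}}},"squeeze":{"type":"number"}},"required":["moves"]}

```bash
mkdir -p pics; cat > h.py <<'E'
from workcell import env
import numpy as np, cv2
def snap(n,tag):
    c=env.get_calibration(n); im,d=env.read_camera(n)
    cv2.imwrite(f'pics/{tag}.png',im); np.savez(f'{tag}.npz',d=d,P=c['pose'],k=[c['fx'],c['fy'],c['cx'],c['cy']],im=im)
def pt(tag,u,v,r=1,z=None):
    f=np.load(tag+'.npz'); fx,fy,cx,cy=f['k']; P=f['P']
    if z is None:
        a=f['d'][v-r:v+r+1,u-r:u+r+1]; a=a[a>0]; q=np.median(a) if len(a) else 0
        return (P@[(u-cx)/fx*q,(v-cy)/fy*q,q,1])[:3].round(4)
    ray=P[:3,:3]@[(u-cx)/fx,(v-cy)/fy,1]; return (P[:3,3]+ray*(z-P[2,3])/ray[2]).round(4)
E
python3 - <<'E'
from h import *
for n in('scene','side','wrist'): snap(n,n+'0')
s=env.get_state();print(s)
E
```

```text
{'clock': 0.15, 'joint_pos': array([ 1.03439240e+00,  3.13851620e-01,  4.52390537e-02,  1.30360164e+00,
       -3.71472306e-05,  1.43121497e+00]), 'qvel': array([ 0.0010903 , -0.00081277,  0.00350438,  0.00132301,  0.00055704,
       -0.00103338]), 'tau': array([ 2.66656651e-03, -4.81065702e+01,  2.98816413e+01,  1.39290816e-02,
       -1.10449193e-04, -3.71887336e-05]), 'tcp_pos': array([0.22205397, 0.5300016 , 0.24759984]), 'orientation': array([-2.17556989e-04,  1.97111973e-01,  9.80380726e-01, -6.74987244e-04]), 'wrist_force': array([-0.11798348,  0.17168592, -0.19202249]), 'ft_torque': array([-0.03066512, -0.02586251,  0.02076006]), 'finger_gap': 0.08540125689071099}
```

View pics/scene0.png

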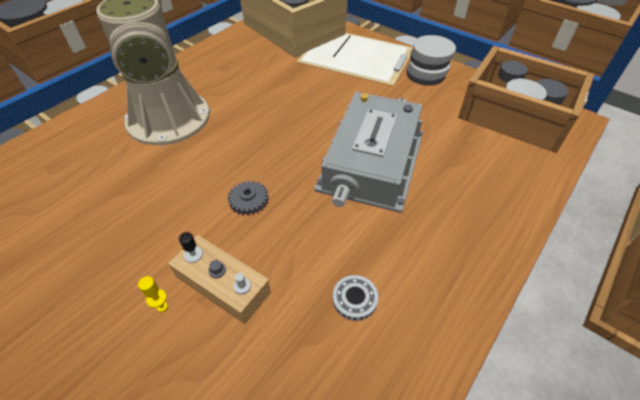

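View pics/side0.png

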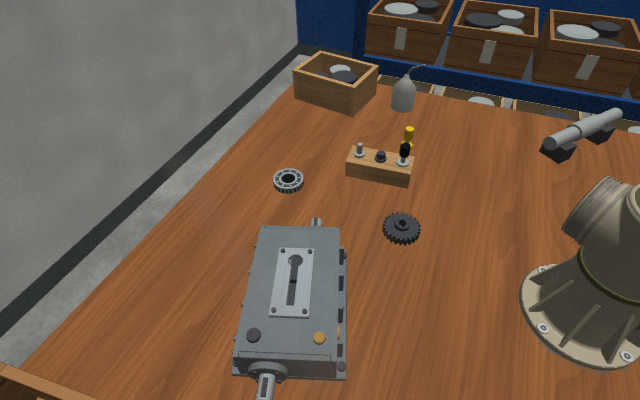

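Scene shows the black-knobbed lever in the rack at about (188,240). It could be confused with the yellow look-alike at (150,286), the dark plug at (217,268) or the drift at (241,281). Only the black one in the rack fits the description. In the side view the gate plate's round end is at (296,258) and the slot's far end at about (290,303). I'll check both in one close crop.

```bash
python3 - <<'E'
from h import *
a=cv2.imread('pics/scene0.png')[220:330,130:280]; b=cv2.imread('pics/side0.png')[235:325,255:335]; c=cv2.imread('pics/scene0.png')[100:165,340:410]
a=cv2.resize(a,None,fx=2.6,fy=2.6,interpolation=2);b=cv2.resize(b,None,fx=5,fy=5,interpolation=2)
o=np.zeros((600,800,3),np.uint8);o[:a.shape[0],:a.shape[1]]=a;o[:b.shape[0],395:395+b.shape[1]]=b
c=cv2.resize(c,None,fx=4,fy=4,interpolation=2);o[300:300+c.shape[0],:c.shape[1]]=c
cv2.imwrite('pics/c1.png',o)
for t,u,v in[('scene0',188,238),('scene0',188,244),('side0',405,146),('side0',405,150),('scene0',217,266),('scene0',241,277),('side0',360,145),('side0',310,255),('side0',280,255),('side0',308,310),('side0',275,310)]: print(t,u,v,pt(t,u,v))
print('key',pt('side0',296,259,z=.1),pt('side0',290,303,z=.1))
E
```

```text
scene0 188 238 [ 0.4393 -0.2601  0.1149]
scene0 188 244 [ 0.4438 -0.2662  0.1074]
side0 405 146 [ 0.4321 -0.253   0.1166]
side0 405 150 [ 0.4297 -0.2488  0.1075]
scene0 217 266 [ 0.4971 -0.2554  0.074 ]
scene0 241 277 [ 0.5552 -0.2492  0.0904]
side0 360 145 [ 0.5494 -0.2463  0.091 ]
side0 310 255 [0.523  0.1388 0.1013]
side0 280 255 [0.5777 0.1611 0.1011]
side0 308 310 [0.4786 0.2461 0.1005]
side0 275 310 [0.5304 0.27   0.1051]
key [0.5448 0.157  0.1   ] [0.5138 0.2459 0.1   ]
```

View pics/c1.png

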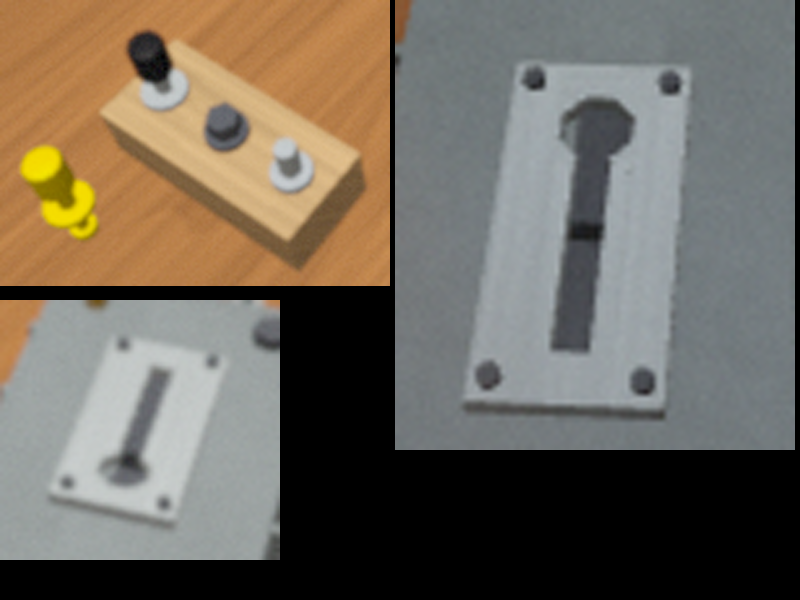

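The crop confirms the target: black knob with steel collar, in the rack's end hole. The yellow one stands apart on the bench. In the side view a dark band crosses the slot at about (293,281), which may be the groove.

```bash
cat >> h.py <<'E'
from scipy.spatial.transform import Rotation as R
def rot():
    q=env.get_state()['orientation']; return R.from_quat(np.r_[q[1:],q[0]]).as_matrix()
def to(w,yaw=None):  # tool-axis shift (mm) and turn to bring TCP to w, jaw axis to world angle yaw(deg)
    s=env.get_state();M=rot();d=M.T@(np.array(w)-s['tcp_pos'])*1000
    t=0
    if yaw is not None:
        j=np.degrees(np.arctan2(M[1,1],M[0,1])); t=-np.radians((yaw-j+90)%180-90)
    print('shift',d.round(1),'turn',round(t,3))
E
python3 - <<'E'
from h import *
K=pt('side0',295,260,z=.1);E=pt('side0',290,305,z=.1);G=pt('side0',293,281,z=.072)
print(K,E,np.linalg.norm(E-K),np.degrees(np.arctan2(*(E-K)[[1,0]])),'band',G,np.linalg.norm((G-K)[:2]))
K=pt('scene0',371,142,z=.1);E=pt('scene0',380,118,z=.1);print(K,E,np.linalg.norm(E-K))
print('yellow',pt('scene0',146,283),pt('scene0',158,305))
c=env.get_calibration('wrist')['pose'];M=rot();print(M.T@c[:3,:3],M.T@(c[:3,3]-env.get_state()['tcp_pos']),env.get_calibration('wrist')['fx'])
to([.45,.15,.25],96);to([.437,-.262,.25],96)
E
```

```text
[0.5456 0.1598 0.1   ] [0.5121 0.2493 0.1   ] 0.09556411460375698 110.52095901483688 band [0.538  0.1887 0.072 ] 0.02988260363489098
[0.5434 0.1623 0.1   ] [0.5132 0.2449 0.1   ] 0.08794771173828232
yellow [ 0.4454 -0.3577  0.1009] [ 0.4566 -0.3637  0.0433]
[[ 8.94685963e-04 -9.61755977e-01 -2.73906263e-01]
 [ 9.99999375e-01  1.04396727e-03 -3.99247394e-04]
 [ 6.69927742e-04 -2.73905734e-01  9.61756310e-01]] [ 6.88239708e-02  8.30147562e-05 -1.25397228e-01] 280.78238437894726
shift [-357.1 -262.4   -2.1] turn -0.502
shift [-504.3 -647.4   -1.6] turn -0.502
```

Call:
arm_command --pt "0.35 -357 -262 0 -0.5" --pt "0.35 -357 -262 0 -0.5" --pt "0.35 -357 -262 0 -0.5" --pt "0.35 -357 -262 0 -0.5" --pt "0.35 -357 -262 0 -0.5" --pt "0.35 -357 -262 0 -0.5" --pt "0.35 -357 -262 0 -0.5" --pt "0.35 -357 -262 0 -0.5" --pt "0.35 -504 -647 0 -0.5" --pt "0.35 -504 -647 0 -0.5" --pt "0.35 -504 -647 0 -0.5" --pt "0.35 -504 -647 0 -0.5"

```text
clock: 1.35
tcp_pos: [0.4285, -0.0049, 0.2482]
orientation: [0.0, -0.052, 0.999, 0.0]
wrist_force: [0.8, -0.7, -0.2]
finger_gap: 0.0554
```

```bash
python3 - <<'E'
from h import *
print(env.get_state()['tcp_pos'],env.get_state()['clock']); to([.437,-.262,.25],96)
E
```

```text
[ 0.42846378 -0.00488391  0.24823145] 1.35
shift [  18.  -256.6   -1.8] turn -0.001
```

Call:
arm_command --pt "0.35 18 -257 0 0" --pt "0.35 18 -257 0 0" --pt "0.35 18 -257 0 0" --pt "0.35 18 -257 0 0" --pt "0.35 18 -257 0 0" --pt "0.35 18 -257 0 0" --pt "0.35 18 -257 0 0" --pt "0.35 18 -257 0 0" --pt "0.35 18 -257 0 0"

```text
clock: 2.25
tcp_pos: [0.4374, -0.2588, 0.2483]
orientation: [-0.0, -0.053, 0.999, 0.0]
wrist_force: [0.2, 0.1, 0.0]
finger_gap: 0.0551
```

```bash
python3 - <<'E'
from h import *
snap('wrist','w1'); print(env.get_state()['tcp_pos'],rot().round(3).tolist())
f=np.load('w1.npz');k=(f['im'].max(2)<60)
d=f['d'];fx,fy,cx,cy=f['k'];v,u=np.mgrid[:400,:640];p=np.stack([(u-cx)/fx*d,(v-cy)/fy*d,d,d*0+1],-1)@f['P'].T
m=(p[...,2]>.105)&(p[...,2]<.125)&(d>0)
n,l,s,c=cv2.connectedComponentsWithStats(m.astype(np.uint8))
for i in range(1,n):
    if s[i,4]>50: q=p[l==i];print(s[i],c[i],np.median(q,0)[:3],q.min(0)[:3],q.max(0)[:3],f['im'][l==i].mean(0))
E
```

```text
[ 0.43752132 -0.25879188  0.2484179 ] [[-0.994, -0.105, -0.0], [-0.105, 0.994, 0.0], [0.0, 0.0, -1.0]]
[302 172  27  26 542] [315.2398524  184.38376384] [ 0.43265519 -0.26082881  0.11333655] [ 0.42139594 -0.27331904  0.10500729] [ 0.44577175 -0.24806163  0.11638114] [52.29520295 60.77490775 70.13653137]
[  0 325  73  27 936] [ 32.52777778 339.22115385] [ 0.64962694 -0.56450646  0.10959895] [ 0.637611   -0.60282711  0.10500354] [ 0.66468291 -0.52301601  0.11225524] [ 87.47115385 137.56944444 172.49465812]
```

View pics/w1.png

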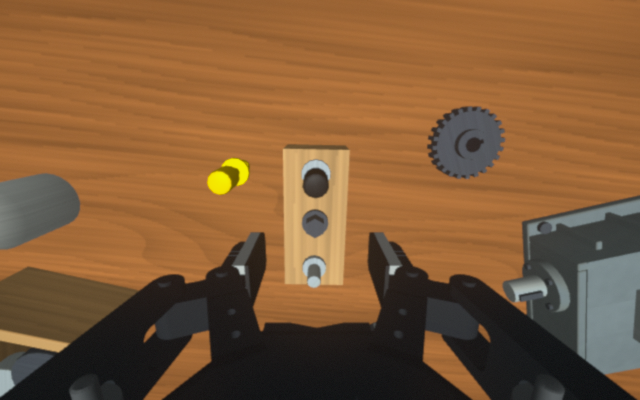

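The black knob is at (315,184), measured at (0.4335, -0.2607) with its top at 0.114. That matches the expected 0.114. The yellow one at (225,178) is clear of the fingers.

```bash
python3 - <<'E'
from h import *
to([.4336,-.2607,.097])
E
```

```text
shift [  4.1  -1.6 151.4] turn 0
```

Call:
arm_command --pt "0.35 4 -1.6 50 0" --pt "0.35 4 -1.6 100 0" --pt "0.35 4 -1.6 130 0" --pt "0.35 4 -1.6 151 0" --pt "0.35 4 -1.6 151 0" --pt "0.35 4 -1.6 151 0" --pt "1 4 -1.6 151 0" --pt "1 4 -1.6 151 0" --pt "1 4 -1.6 151 0" --pt "1 4 -1.6 151 0" --pt "1 4 -1.6 151 0" --pt "1 4 -1.6 151 0" --squeeze 50

```text
clock: 3.5
tcp_pos: [0.4347, -0.2629, 0.099]
orientation: [0.001, -0.052, 0.999, -0.001]
wrist_force: [0.7, 1.9, 6.7]
finger_gap: 0.0246
```

Call:
arm_command --pt "1 0 0 -10 0" --pt "1 0 0 -30 0" --pt "1 0 0 -60 0" --pt "1 0 0 -100 0" --pt "1 0 0 -140 0" --pt "1 0 0 -170 0" --pt "1 0 0 -170 0" --pt "1 0 0 -170 0"

```text
clock: 4.3
tcp_pos: [0.4337, -0.2627, 0.2678]
orientation: [0.0, -0.051, 0.999, -0.001]
wrist_force: [0.3, 0.1, -1.9]
finger_gap: 0.0249
```

```bash
python3 - <<'E'
from h import *
s=env.get_state();print(s['tcp_pos'],s['wrist_force'],s['finger_gap'])
to([.50,-.05,.267],110.5);to([.53,.10,.267],110.5)
E
```

```text
[ 0.43374295 -0.26273203  0.26778174] [ 0.28569141  0.12907486 -1.93957563] 0.024868477965239725
shift [-87.8 204.8   0.6] turn -0.255
shift [-133.1  350.9    0.5] turn -0.255
```

```bash
python3 - <<'E'
from h import *
to([.445,.173,.26],110.5)
E
```

```text
shift [-56.  432.3   7.4] turn -0.255
```

Call:
arm_command --pt "1 -56 432 7 -0.255" --pt "1 -56 432 7 -0.255" --pt "1 -56 432 7 -0.255" --pt "1 -56 432 7 -0.255" --pt "1 -56 432 7 -0.255" --pt "1 -56 432 7 -0.255" --pt "1 -56 432 7 -0.255" --pt "1 -56 432 7 -0.255" --pt "1 -56 432 7 -0.255" --pt "1 -56 432 7 -0.255" --pt "1 -56 432 7 -0.255" --pt "1 -56 432 7 -0.255"

```text
clock: 5.5
tcp_pos: [0.4441, 0.1722, 0.2591]
orientation: [-0.001, -0.178, 0.984, -0.0]
wrist_force: [0.4, -0.1, -1.8]
finger_gap: 0.0246
```

```bash
python3 - <<'E'
from h import *
for n in('wrist','side','scene'):snap(n,n[:2]+'2')
s=env.get_state();print(s['tcp_pos'],s['orientation'],s['wrist_force'],s['finger_gap'])
a=cv2.imread('pics/wr2.png');cv2.imwrite('pics/wr2b.png',cv2.resize(a[60:330,140:500],None,fx=2.2,fy=2.2,interpolation=2))
E
```

```text
[0.44486662 0.17178339 0.2600142 ] [-2.88624587e-04 -1.77060416e-01  9.84199941e-01 -5.05648937e-05] [ 0.30405084  0.01889109 -1.81674014] 0.025098632256347123
```

View pics/wr2b.png

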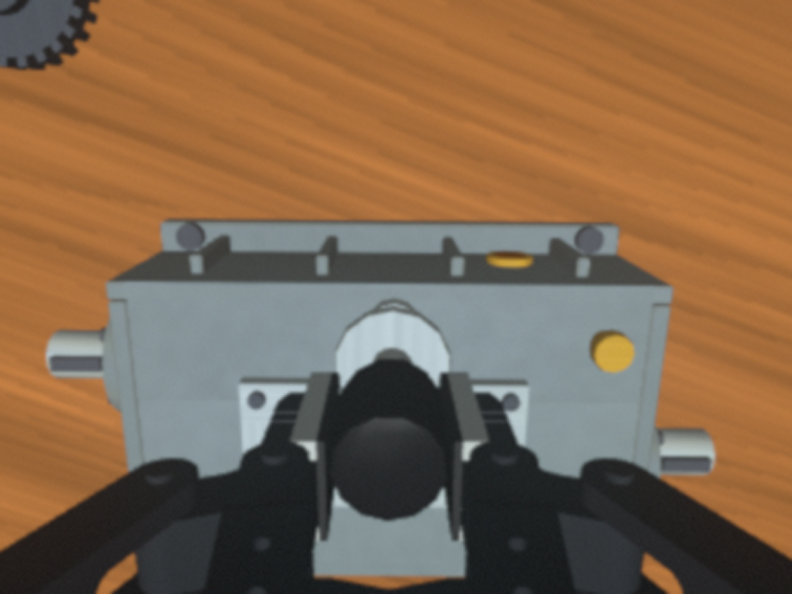

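The camera looks outward from the robot side, so the hand hides the slot. I'll shift the hand past the plate so it shows in the upper half of the wrist picture.

Call:
arm_command --pt "1 -170 0 0 0" --pt "1 -170 0 0 0" --pt "1 -170 0 0 0" --pt "1 -170 0 0 0" --pt "1 -170 0 0 0" --pt "1 -170 0 0 0" --pt "1 -170 0 0 0"

```text
clock: 6.35
tcp_pos: [0.6033, 0.2316, 0.2605]
orientation: [-0.0, -0.178, 0.984, 0.0]
wrist_force: [-0.1, 0.7, -2.4]
finger_gap: 0.0247
```

```bash
python3 - <<'E'
from h import *
snap('wrist','wr3')
s=env.get_state();print(s['tcp_pos'],s['orientation'],s['wrist_force'],s['finger_gap'])
a=cv2.imread('pics/wr3.png');cv2.imwrite('pics/wr3b.png',cv2.resize(a[60:260,190:450],None,fx=3,fy=3,interpolation=2))
E
```

```text
[0.60319943 0.23179118 0.26084772] [-8.10183962e-05 -1.77747282e-01  9.84076164e-01  1.76951469e-05] [-0.8534984  -0.77393231 -2.14485055] 0.02472570115898846
```

View pics/wr3b.png

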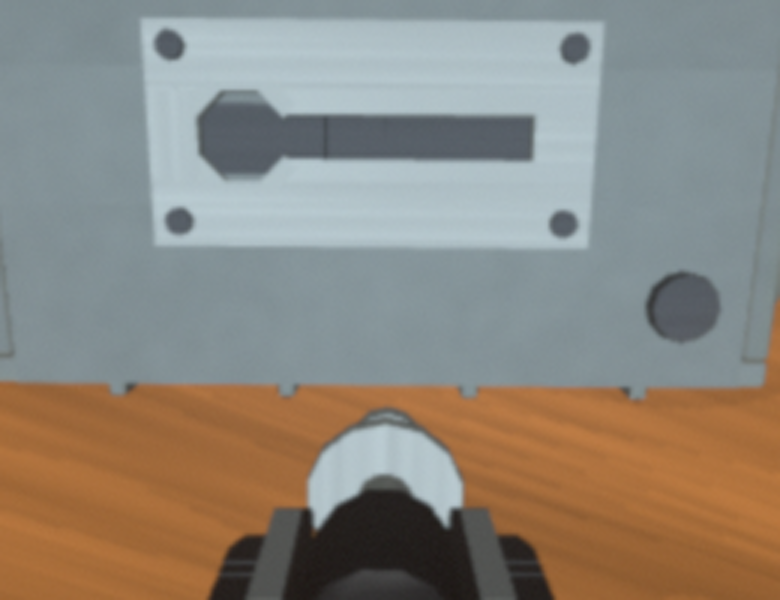

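Clear view: the round end is at crop (243,135), i.e. pixel (271,105), and the slot end at crop (534,138), i.e. pixel (368,106). I'll read the depth along the slot, since the groove may show in it.

```bash
python3 - <<'E'
from h import *
f=np.load('wr3.npz');fx,fy,cx,cy=f['k'];P=f['P']
def px(u,v,z):
    ray=P[:3,:3]@[(u-cx)/fx,(v-cy)/fy,1]; return P[:3,3]+ray*(z-P[2,3])/ray[2]
print('plate z',[pt('wr3',u,v)[2] for u,v in((245,105),(300,85),(300,125),(380,106))])
K=px(271,105,.1);E=px(368,106,.1);d=E-K;print('K',K,'E',E,np.linalg.norm(d),np.degrees(np.arctan2(d[1],d[0])))
K2=px(190+197/3,105,.1);print('rim',np.linalg.norm(K2-K))
# plate corners check
C=[px(190+x/3,60+y/3,.1) for x,y in((140,18),(604,22),(588,247),(155,245))];print(np.array(C).round(4),[round(float(np.linalg.norm(C[i]-C[i-1])),4) for i in range(4)],np.mean(C,0))
e=d/np.linalg.norm(d)
for u in range(262,372,4):
    q=pt('wr3',u,106,0);print(u,round(float((q-K)@e)*1000,1),q[2],end=' | ')
# foot/lever: collar centre estimate
print('\ncollar',pt('wr3',318,60+155))
E
```

```text
plate z [np.float64(0.0998), np.float64(0.0996), np.float64(0.1002), np.float64(0.0993)]
K [0.54577225 0.1623742  0.1       ] E [0.51362766 0.25093079 0.1       ] 0.09421010889081059 109.95006316939525
rim 0.014887940578078065
[[0.5239 0.1215 0.1   ]
 [0.4742 0.2577 0.1   ]
 [0.5393 0.2817 0.1   ]
 [0.5895 0.1456 0.1   ]] [0.07, 0.145, 0.0695, 0.1451] [0.53172614 0.20162255 0.1       ]
262 -14.1 0.0716 | 266 -9.8 0.0717 | 270 -5.6 0.0711 | 274 -1.2 0.0719 | 278 3.3 0.0736 | 282 7.4 0.0719 | 286 11.5 0.0709 | 290 15.8 0.0711 | 294 20.1 0.0708 | 298 24.1 0.0664 | 302 27.9 0.0576 | 306 32.5 0.0588 | 310 36.9 0.0599 | 314 41.3 0.0581 | 318 45.8 0.0603 | 322 50.1 0.0703 | 326 54.3 0.0719 | 330 58.6 0.0708 | 334 62.8 0.0724 | 338 67.2 0.0717 | 342 71.3 0.0727 | 346 75.6 0.0719 | 350 79.8 0.0718 | 354 84.3 0.0703 | 358 88.4 0.072 | 362 92.8 0.0715 | 366 97.1 0.0714 | 370 96.1 0.1001 | 
collar [0.5953 0.2292 0.2197]
```

Depth shows the groove plainly, from about 25 to 48 mm from the keyhole, so its middle is at about 36.5 mm. Plate size and slot length check out against the given values. Next I'll check the lever's tilt and offset in the hand using the collar.

```bash
python3 - <<'E'
from h import *
f=np.load('wr3.npz');d=f['d'];fx,fy,cx,cy=f['k'];v,u=np.mgrid[:400,:640]
p=np.stack([(u-cx)/fx*d,(v-cy)/fy*d,d,d*0+1],-1)@f['P'].T
s=env.get_state();M=rot();t=(p[...,:3]-s['tcp_pos'])@M*1000
m=(np.abs(t[...,2]-41)<5)&(np.abs(t[...,0])<30)&(np.abs(t[...,1])<30)&(f['im'].mean(2)>120)
q=t[m];print(len(q),q.min(0),q.max(0),q.mean(0))
from scipy.optimize import least_squares
# rim fit: outermost per angle with r=17, on front part
c=cv2.findContours(m.astype(np.uint8),0,1)[0];c=max(c,key=cv2.contourArea)[:,0]
b=np.array([t[y,x] for x,y in c]);b=b[b[:,0]>0.]
r=least_squares(lambda a:np.hypot(b[:,0]-a[0],b[:,1]-a[1])-17,[0,0],loss='soft_l1');print(r.x,np.abs(r.fun).mean())
A=np.c_[q[:,:2],np.ones(len(q))];print('plane',np.linalg.lstsq(A,q[:,2],rcond=None)[0])
to([.5458,.1624,.205],110)
E
```

```text
1042 [ -5.58924092 -16.45081741  39.17448519] [17.54357401 16.26271057 45.43837849] [7.58642318e+00 4.02671214e-02 4.15118355e+01]
[-0.68297981  0.12847648] 3.1426394482682016
plane [ 1.76008261e-03 -1.74273192e-02  4.14991845e+01]
shift [ 78.  -44.9  55.9] turn 0.008
```

Collar is centred on the tool axis within about 0.5 mm and not tilted. Moving over the keyhole.

Call:
arm_command --pt "1 78 -45 10 0.008" --pt "1 78 -45 20 0.008" --pt "1 78 -45 40 0.008" --pt "1 78 -45 56 0.008" --pt "1 78 -45 56 0.008" --pt "1 78 -45 56 0.008" --pt "1 78 -45 56 0.008"

```text
clock: 7.1
tcp_pos: [0.5473, 0.1633, 0.2058]
orientation: [0.001, -0.174, 0.985, 0.0]
wrist_force: [0.3, 0.9, -1.6]
finger_gap: 0.0246
```

```bash
python3 - <<'E'
from h import *
snap('side','si4');snap('scene','sc4')
s=env.get_state();print(s['tcp_pos'],s['wrist_force']);to([.5458,.1624,.163],110)
a=cv2.imread('pics/si4.png')[200:320,240:350];b=cv2.imread('pics/sc4.png')[70:170,330:420]
cv2.imwrite('pics/m4.png',np.hstack([cv2.resize(a,(440,480),interpolation=2),cv2.resize(b,(360,480),interpolation=2)]))
E
```

```text
[0.54744989 0.16335467 0.20553115] [-0.31467883  0.4436982  -1.99256294]
shift [ 2.  -0.3 42.5] turn 0.001
```

View pics/m4.png

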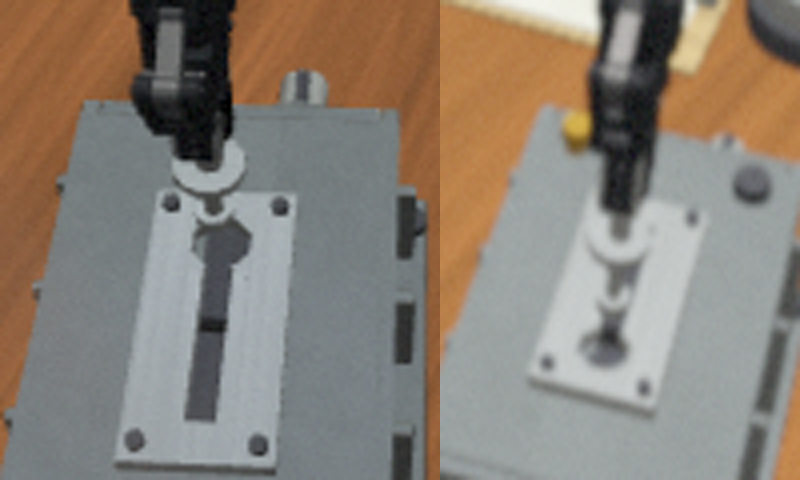

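Foot (side crop (213,220), scene crop (613,305)) hangs just above the round end (side crop (222,243), scene crop (603,348)). I'll compare the two numerically in each camera.

```bash
python3 - <<'E'
from h import *
def px(t,u,v,z):
    f=np.load(t+'.npz');fx,fy,cx,cy=f['k'];P=f['P'];ray=P[:3,:3]@[(u-cx)/fx,(v-cy)/fy,1]; return P[:3,3]+ray*(z-P[2,3])/ray[2]
for t,a,b in(('si4',(293.3,254.8),(295.5,260.7)),('sc4',(373.3,134),(370.8,142.5))):
    F=px(t,*a,.1205);K=px(t,*b,.1);print(t,F,K,(F-K)*1000)
E
```

```text
si4 [0.5463489  0.16268324 0.1205    ] [0.54400737 0.16092253 0.1       ] [ 2.34153197  1.76071304 20.5       ]
sc4 [0.54414743 0.16677783 0.1205    ] [0.54393767 0.1606947  0.1       ] [ 0.20976323  6.08312577 20.5       ]
```

Call:
arm_command --pt "1 2 -2 5 0" --pt "1 2 -2 12 0" --pt "1 2 -2 18 0" --pt "1 2 -2 24 0" --pt "1 2 -2 30 0" --pt "1 2 -2 36 0" --pt "1 2 -2 41 0" --pt "1 2 -2 41 0" --pt "1 2 -2 41 0"

```text
clock: 8.1
tcp_pos: [0.5456, 0.1605, 0.1633]
orientation: [-0.0, -0.174, 0.985, 0.0]
wrist_force: [-0.4, -0.5, -2.2]
finger_gap: 0.0244
```

Call:
arm_command --pt "1 0 0 2 0" --pt "1 0 0 4 0" --pt "1 0 0 5 0" --pt "1 0 0 5 0" --pt "1 0 0 5 0"

```text
clock: 8.6
tcp_pos: [0.5456, 0.1605, 0.1583]
orientation: [0.0, -0.174, 0.985, 0.0]
wrist_force: [-0.3, -0.2, -1.7]
finger_gap: 0.025
```

Call:
arm_command --pt "1 0 0 0.7 0" --pt "1 0 0 1.4 0" --pt "1 0 0 1.4 0" --pt "1 0 0 1.4 0"

```text
clock: 9.0
tcp_pos: [0.5457, 0.1606, 0.1569]
orientation: [0.0, -0.174, 0.985, 0.0]
wrist_force: [-0.0, 0.0, -2.2]
finger_gap: 0.0246
```

Call:
arm_command --pt "1 0 0 0.5 0" --pt "1 0 0 1 0" --pt "1 0 0 1 0" --pt "1 0 0 1 0"

```text
clock: 9.4
tcp_pos: [0.546, 0.1607, 0.1568]
orientation: [0.001, -0.174, 0.985, 0.0]
wrist_force: [-1.4, 0.0, 5.6]
finger_gap: 0.0245
```

Foot is resting on the rail with about 7 N. I'll ease that off and slide along the slot.

Call:
arm_command --pt "1 0 0 -0.4 0" --pt "1 0 2 -0.4 0" --pt "1 0 5 -0.4 0" --pt "1 0 8 -0.4 0" --pt "1 0 11 -0.4 0" --pt "1 0 14 -0.4 0" --pt "1 0 17 -0.4 0" --pt "1 0 20 -0.4 0" --pt "1 0 20 -0.4 0" --pt "1 0 20 -0.4 0"

```text
clock: 10.4
tcp_pos: [0.5393, 0.1796, 0.1568]
orientation: [0.001, -0.174, 0.985, -0.0]
wrist_force: [1.0, -2.5, 5.7]
finger_gap: 0.0247
```

Call:
arm_command --pt "1 0 3 0 0" --pt "1 0 6 0 0" --pt "1 0 9 0 0" --pt "1 0 12 0 0" --pt "1 0 14 0 0" --pt "1 0 16 0 0" --pt "1 0 16 0 0"

```text
clock: 11.1
tcp_pos: [0.5323, 0.1949, 0.1554]
orientation: [-0.001, -0.175, 0.985, 0.0]
wrist_force: [-0.2, 0.7, -2.9]
finger_gap: 0.0247
```

Load vanished and the tool sank, so the foot is over the groove. Lowering gently.

Call:
arm_command --pt "1 0 0.8 1 0" --pt "1 0 0.8 2 0" --pt "1 0 0.8 3 0" --pt "1 0 0.8 3 0"

```text
clock: 11.5
tcp_pos: [0.5329, 0.1951, 0.1531]
orientation: [-0.0, -0.174, 0.985, 0.0]
wrist_force: [0.4, -0.9, -2.1]
finger_gap: 0.0246
```

Call:
arm_command --pt "1 0 0 1 0" --pt "1 0 0 2 0" --pt "1 0 0 3 0" --pt "1 0 0 4 0" --pt "1 0 0 4 0"

```text
clock: 12.0
tcp_pos: [0.5329, 0.1951, 0.1491]
orientation: [-0.0, -0.174, 0.985, 0.0]
wrist_force: [0.0, 0.9, -2.5]
finger_gap: 0.0247
```

Call:
arm_command --pt "1 0 0 1 0" --pt "1 0 0 1.7 0" --pt "1 0 0 2.3 0" --pt "1 0 0 2.3 0" --pt "1 0 0 2.3 0"

```text
clock: 12.5
tcp_pos: [0.533, 0.1951, 0.1471]
orientation: [0.0, -0.174, 0.985, 0.0]
wrist_force: [-0.8, -0.3, -1.1]
finger_gap: 0.0247
```

Collar is just touching the plate. I'll open, let it settle, and back straight up.

Call:
arm_command --pt "0.6 0 0 0 0" --pt "0.5 0 0 0 0" --pt "0.35 0 0 0 0" --pt "0.35 0 0 0 0" --pt "0.35 0 0 0 0" --pt "0.35 0 0 -20 0" --pt "0.35 0 0 -50 0" --pt "0.35 0 0 -90 0" --pt "0.35 -40 0 -110 0" --pt "0.35 -80 0 -110 0" --pt "0.35 -80 0 -110 0" --pt "0.35 -80 0 -110 0"

```text
clock: 13.7
tcp_pos: [0.6082, 0.2226, 0.2555]
orientation: [-0.001, -0.174, 0.985, -0.0]
wrist_force: [-0.6, -0.7, -0.4]
finger_gap: 0.0556
```

```bash
python3 - <<'E'
from h import *
for n in('wrist','side','scene'):snap(n,n[:2]+'9')
s=env.get_state();print(s['tcp_pos'],s['wrist_force'],s['finger_gap'],s['clock'])
w=cv2.imread('pics/wr9.png')[40:280,180:460];a=cv2.imread('pics/si9.png')[200:320,240:350];b=cv2.imread('pics/sc9.png')[70:170,330:420]
o=np.zeros((600,800,3),np.uint8)
o[:343,:400]=cv2.resize(w,(400,343),interpolation=2);o[:436,400:]=cv2.resize(a,(400,436),interpolation=2);o[345:595,:225]=cv2.resize(b,(225,250),interpolation=2)
cv2.imwrite('pics/m9.png',o)
f=np.load('wr9.npz');d=f['d'];fx,fy,cx,cy=f['k'];v,u=np.mgrid[:400,:640]
p=(np.stack([(u-cx)/fx*d,(v-cy)/fy*d,d,d*0+1],-1)@f['P'].T)[...,:3]
for lo,hi in((.152,.175),(.1035,.1115)):
    m=(p[...,2]>lo)&(p[...,2]<hi)&(np.hypot(p[...,0]-.533,p[...,1]-.195)<.03);q=p[m];print(len(q),np.median(q,0),(q.min(0)+q.max(0))/2)
E
```

```text
[0.60702356 0.22226914 0.25697155] [-0.39313587 -0.28963554  0.06042653] 0.05556318222286926 13.85
948 [0.53245353 0.19505618 0.16139385] [0.53252316 0.195172   0.16033097]
171 [0.54373571 0.19944449 0.10561599] [0.53630063 0.19497727 0.1058509 ]
```

View pics/m9.png

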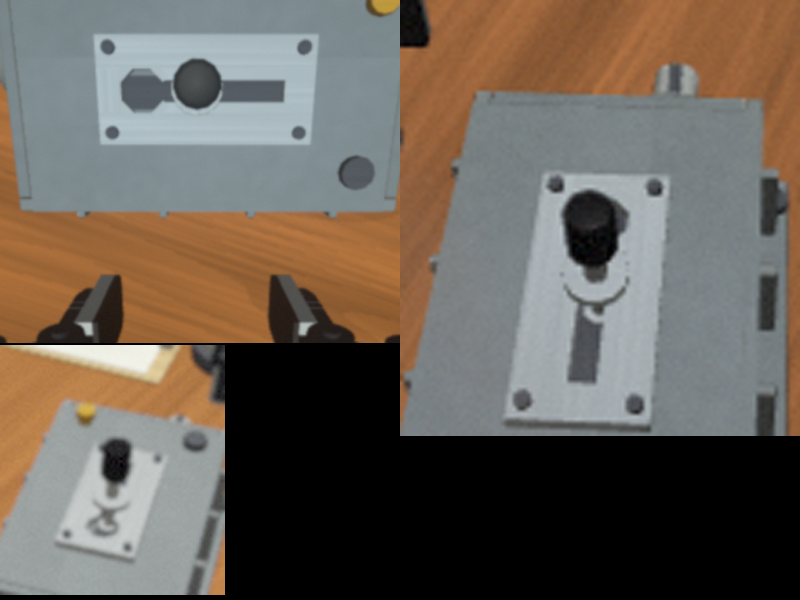

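Wrist view: the lever stands upright in the slot, knob at crop (198,83). Knob top is 0.1614 (0.162 expected fully down) and collar top 0.1056 (0.106 expected). The side view shows a small bright spot just below the collar at crop (594,312). I'll check that before handing in.

```bash
python3 - <<'E'
from h import *
for v in range(262,300,2): print(v,pt('si9',293,v,0), np.load('si9.npz')['im'][v,293])
snap('side','si10');snap('wrist','w10')
a=cv2.imread('pics/si10.png')[245:305,265:325];cv2.imwrite('pics/z10.png',cv2.resize(a,(600,600),interpolation=2))
E
```

```text
262 [0.5237 0.2035 0.1639] [59 57 57]
264 [0.5235 0.2046 0.1595] [15  9 11]
266 [0.5232 0.2058 0.1552] [2 4 7]
268 [0.5238 0.2057 0.1485] [5 5 7]
270 [0.5246 0.2052 0.1412] [11  7 12]
272 [0.5247 0.2058 0.1356] [13 11 11]
274 [0.5288 0.2002 0.1186] [66 66 66]
276 [0.5294 0.2001 0.1114] [67 69 69]
278 [0.5287 0.2021 0.108 ] [176 173 164]
280 [0.5263 0.2067 0.1095] [181 179 170]
282 [0.5251 0.2094 0.1075] [170 167 162]
284 [0.5319 0.1996 0.0814] [81 83 80]
286 [0.5329 0.199  0.0726] [153 150 145]
288 [0.53   0.2044 0.0757] [151 148 143]
290 [0.5294 0.2062 0.0716] [86 81 78]
292 [0.5271 0.2107 0.0728] [86 79 75]
294 [0.5245 0.2157 0.0751] [87 82 78]
296 [0.5231 0.2189 0.074 ] [85 79 76]
298 [0.5212 0.2226 0.074 ] [85 78 77]
```

View pics/z10.png

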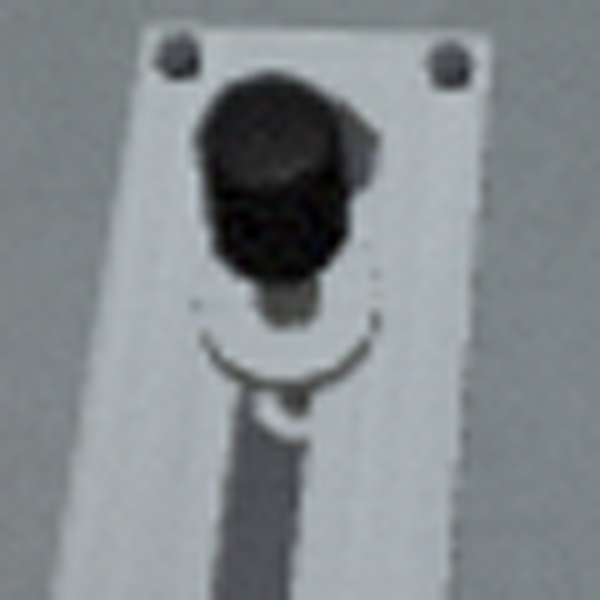

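The bright spot is the top of the foot, seen through the slot at about z = 0.073. It would be at 0.072 with the foot in the groove and 0.082 with it still on the rail, so it is seated. Handing in.

```bash
python3 -c "
from h import *
env.hand_in(); print(env.get_state()['clock'])"
```

```text
the job is handed in; nothing more can be done
the job is handed in; nothing more can be done
```

The lever is fitted and handed in at about 14 s of the 72 s allowed. It stands released in the slot with its foot in the groove and its collar down on the plate.

- **What I did:** I took the black-knobbed lever from the rack and lowered its foot through the round end until it touched the rail. I then slid it along the slot with 8 N or less on the rail in every reading. The load vanished at about 35 mm from the keyhole, matching the 25–48 mm groove in the wrist camera's depth image. I lowered it into the groove, opened the fingers and backed away.
- **Height checks:** By the wrist camera the knob top was at 161.4 mm (162 mm if fully down) and the collar top at 105.6 mm (106 mm). The side camera saw the top of the foot at about 73–76 mm. That fits the groove (72 mm) better than the rail top (82 mm).
- **Uprightness:** The knob sat within about 1 mm of where the foot was set down. The wrist force was near zero after I backed away.
- **Disagreements:** The side camera read the collar 2–4 mm higher than the wrist camera, which I put down to depth noise. The scene and side views also differed from the wrist view by 2–3 mm on the keyhole position, and I used the wrist view.
- **Not checked:** I could not measure rail travel directly. The sideways force stayed under about 3 N in every reading, well below the 12 N that moves it. I did not measure the other pieces again after the move.

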